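# Lock the shelf drawers with their rod

### The job

Push both open drawers of the low white drawer unit fully shut so that their eyes line up with the fixed ones, then slide the wooden rod that lies in the groove on the unit's top endways through all five eyes until its nose is up against the end stop, so that neither drawer can be pulled out. Leave the jars, mug, cake tin, coaster and scoop where they are.

Things in the scene. Friction and masses are not known exactly. Their poses are not given: they have to be found in the camera images.
- unit: low white drawer unit fixed to the table, 440 mm long (own y -180 to +260 mm), flat top at z = 90 mm from x = -20 (front edge) to +150 mm (rear). Origin at table height, straight below the rod's line. Own z up; own x from the drawer fronts to the rear; own y along the unit towards the end where the rod lies. The rod's line runs along own y at x = 0, z = 111 mm.
- first_eye (a point): centre of the fixed eye next to the groove: unit y = +12 mm, x = 0, z = 111 mm. Five steel eye plates, 8 mm thick along y, 38 mm square, each with a round 27 mm hole on the rod's line: fixed ones at unit y = +12, -60 and -132 mm, one on the left drawer at y = -24 and one on the right drawer at y = -96 mm, in line only when that drawer is shut. Axes as the unit's.
- end_stop (a point): on the face of the steel end stop plate, where the rod's line meets it: unit y = -158 mm, x = 0, z = 111 mm (plate 38 mm wide, top at z = 130 mm). Axes as the unit's.
- groove_mid (a point): middle of the floor of the open-topped wooden groove the rod lies in: unit y = +142 mm, x = 0, z = 100 mm. The groove runs along unit y from +25 to +260 mm, is 28 mm wide between two 8 mm thick cheeks with tops at z = 108 mm, below the rod's axis, so the upper half of the rod and of its tail face is free. Axes as the unit's.
- drawer_left (a joint): left drawer (nearer to the rod's groove): 0 = fully shut against its stop, grows to 0.08 m as it slides out along the unit's own -x. Slides with about 2 N of friction and stays where it is left; it does not spring back.
- drawer_right (a joint): right drawer (farther from the groove): same as the left one
- drawer_left_front (a point): middle of the outer face of the left drawer's front panel, 75 mm above the table; moves with the drawer. The panel is 112 mm wide (own y of the unit), 12 mm thick, from z = 9 to 131 mm, so it rises 41 mm above the unit's top; its eye plate stands behind it. Shut, the face is at x = -32 mm of the unit.
- drawer_right_front (a point): the same point on the right drawer's front panel (same size)
- rod_center (a point): middle of the loose wooden rod, on its axis: 190 mm long, 22 mm thick, about 55 g, lying in the groove along the unit's y; own y points from nose to tail (it may roll about that axis)
- rod_nose (a point): tip of the rod's nose, on its axis: the last 14 mm taper to a 12 mm flat. The nose points to the eyes (the unit's -y)
- rod_tail (a point): centre of the rod's flat tail end (22 mm across), 190 mm from the nose; with the nose against the stop it is at y = +32 mm of the unit
- jar_tall_mid (a point): glass jar with spring clip lid, 90 mm across, 150 mm tall, on the table; point half-way up (a bystander)
- jar_short_mid (a point): glass jar with spring clip lid, 96 mm across, 110 mm tall, on the table; point half-way up (a bystander)
- mug_mid (a point): white mug, 80 mm across, 90 mm tall, on the table; point half-way up (a bystander)
- tin_mid (a point): round aluminium cake tin, 190 mm across, 60 mm tall, on the table; point half-way up (a bystander)
- coaster_mid (a point): round wooden coaster, 94 mm across, 9 mm thick, lying on the rear part of the unit's top; point at its centre (a bystander)
- scoop_mid (a point): plastic scoop, 165 mm long, 50 mm wide, 30 mm tall, lying on the rear part of the unit's top behind the groove; point near its middle (a bystander)
Mind the look-alikes: they are no part of the job. Of the things that look like the part that bears rod_center, the smallest one is meant.

How it is judged:
By the outcome, as a careful person would: the job done as asked, in the order asked, and still so for the second after the job is handed in, with the robot touching nothing.
It also fails if it takes over 61 s, if anything falls off the work surface, if the arm or the gripper's body presses on something with over 40 N, if the wrist force passes 120 N, or if a joint passes its speed limit or range.

### The arm

A 7-joint arm with a two-finger parallel gripper is mounted at the origin on the work surface. World frame = base frame: x ahead of the robot, y to its left, z up, the work surface at z = 0. Lengths are in mm, angles in rad, forces in N, time in s.
With the tool pointing down it reaches from about 400 to 875 mm from the base axis. Payload 4.4 kg.
Tool frame: the origin (TCP) lies at the very end of the fingers, on their centre line; the grasp point (between the pads) lies 19 mm behind it; z points along the fingers, y is the direction in which the jaws open and shut (so a half turn about z gives the same grasp; the last joint's range is limited). The gripper opens to 85 mm and grips with 20 to 120 N. Pads are 22 mm wide; open, the fingers measure 114 mm over their backs; the gripper's body (76 mm by 85 mm) begins 54 mm behind the grasp point. The pads swing forward as they close: fully open they stand 13 mm farther back than shut.
Start: joints at [1.241, 0.628, 0.038, 1.517, -0.027, 0.996, -0.02], TCP at [169.516, -627.521, 231.313] pointing down, gripper open.
Joint ranges: [-3.06, 3.06], [-0.37, 2.12], [-1.25, 1.32], [0.18, 2.47], [-1.1, 4.24], [0.23, 1.98], [-2.94, 2.94]. Speed limits (rad/s): [2.57, 2.57, 3.14, 3.14, 3.14, 3.14, 3.14].

### API

Orientations are given as [roll, pitch, yaw] about the fixed x, y, z axes, in that order (R = Rz(yaw) Ry(pitch) Rx(roll)).
In Python, from station import robot gives the robot as it stands.
- The arm moves only by the tool apply_moves, never from a script. Its argument "series" is a list that holds one entry, the list of rows, each a list of 5 numbers: the shift along the tool's x, y, z in m, then the turn about the tool's z in rad, then the opening in per cent of the stroke, from 0 (shut) to 100 (fully open). A call has 1 to 12 rows; each row is the pose to reach, as a shift and turn from the pose commanded when the call began, along the tool's axes at that moment; what a row does not reach only later rows make up. A row lasts 1/12 s, in which the tool goes at most 41.7 mm and 7.16 degrees, less where a joint would pass 70% of its speed; a pose out of reach is approached as far as the arm can. A call with a gripper value outside its range is refused whole. The fingers move at their own pace and stop on an object; the grip force is fixed at half the most. Time passes only in rows, so rows that repeat a pose let the fingers close. It gives the time, the measured TCP pose, the force and the opening at its end, in the units of the state.
- robot.read_state(): the state, without advancing time (a new reading comes with each control period).
- robot.grab_frame(name): name is "side" or "top"; returns a dict with "pixels" (400x640x3 uint8, blue, green, red), "depth" (400x640 float32, mm along the optical axis (not along the pixel's ray), 0 where there is no reading), "mtx" (3x3 intrinsics, pixels), "dist" ([k1, k2, p1, p2, k3] as OpenCV has them; the pictures are not rectified), "R" (3x3) and "t" (3): a world point X has camera coordinates R X + t. Camera axes: x right, y down, z forward; pixel columns grow to the right and rows downward; lengths in mm; the calibration is good to about 2 mm. A picture is of the moment at which its call begins.
- robot.sign_off(): hands the job in, once; it reports no verdict.
Trained networks look in the newest picture that a camera, given by its name, has taken for a name from the list of things; names that differ only in an ending like _2 or _b are one class to them, and where a whole thing is asked for, a point or a joint stands for the part that bears it (a point fixed in the world has none). Each returns a list of dicts, best first, with "score" (0 to 1); they miss things now and then, are a little off and sometimes report something else, mostly with a low value. They report only what shows in the picture. A call takes as long as a camera call. They do not tell look-alikes from the thing itself.
- robot.find_in(thing, camera): "position" ([column, row] in pixels, amid what is visible of it).
- robot.trace(thing, camera): "pixels" (400x640 bool, what is visible of it) and "position" ([column, row] in pixels, amid what is visible of it).
- robot.landmark_of(thing, camera): "position" ([column, row] in pixels: a listed point, or the origin of a listed thing).
The state is a dict: "time_s": time; "joint_positions": joint angles; "qd": joint speeds; "joint_efforts": joint torques, N m; "tcp_pos": TCP position; "eef_rot": TCP orientation; "force": force on the tool from outside, world axes, zero at the start; "moment": the same for the moment, N m; "opening": opening from 0.0 (shut) to 1.0 (fully open).
Only numpy, scipy, OpenCV 4.12 (cv2) and the standard library are available. Lean on these libraries where they do the work, as an engineer would, in place of code of your own. Each camera call takes 0.05 s, during which the arm holds its last target. There are 200 camera calls.

## Working session

There is one attempt and no reset: what is moved stays moved. The work goes in short steps, Python scripts to look and compute and a tool call to move; the robot and the scene stay as the last step left them, time stands still between calls to the robot, and variables do not carry over. Pictures are saved under pics/ and viewed, about 8 in all and at most 12, crops included, and the job is handed in when it is done.

Besides the shell and the picture viewer there is one more tool, called after "Call:" as a command line: name --argument value ..., lists and objects as JSON in quotes. apply_moves: Moves the arm, as the interface text tells. Its arguments: {"type":"object","properties":{"series":{"type":"array"}},"required":["series"]}

```bash
mkdir -p pics; ls
cat > h.py <<'E'
import numpy as np, cv2
from station import robot
def px2ray(f,px):
    u=cv2.undistortPoints(np.array([[px]],float),f["mtx"],np.array(f["dist"]))[0,0]
    R=np.array(f["R"]);t=np.array(f["t"])
    return -R.T@t, R.T@np.array([u[0],u[1],1.0])
def at_z(f,px,z):
    c,d=px2ray(f,px); return c+d*(z-c[2])/d[2]
def at_depth(f,px):
    c,d=px2ray(f,px); x,y=int(round(px[0])),int(round(px[1]))
    p=f["depth"][max(0,y-1):y+2,max(0,x-1):x+2]; p=p[p>0]
    return c+d*np.median(p) if len(p) else None
def proj(f,X):
    R=np.array(f["R"]);t=np.array(f["t"])
    return cv2.projectPoints(np.array(X,float).reshape(-1,1,3),cv2.Rodrigues(R)[0],t,np.array(f["mtx"]),np.array(f["dist"]))[0][:,0]
E
python3 - <<'E'
from h import *
np.set_printoptions(precision=1,suppress=True)
for c in("top","side"):
    f=robot.grab_frame(c); cv2.imwrite(f"pics/{c}0.png",f["pixels"])
    print(c,"cam",-np.array(f["R"]).T@np.array(f["t"]))
    for n in("unit","first_eye","end_stop","groove_mid","drawer_left_front","drawer_right_front","rod_center","rod_nose","rod_tail","coaster_mid","scoop_mid","mug_mid","jar_tall_mid","jar_short_mid","tin_mid"):
        for r in robot.landmark_of(n,c)[:3]:
            p=r["position"]; print(n,round(r["score"],2),np.array(p),at_depth(f,p) if 0<=p[0]<640 and 0<=p[1]<400 else None)
s=robot.read_state(); print(s["time_s"],s["tcp_pos"],s["eef_rot"],s["opening"])
E
```

```text
pics
top cam [ 392.7   25.8 1361.4]
unit 0.57 [325.  186.7] [569.3 -23.7 130.2]
unit 0.22 [321.1 182.7] [588.  -12.   90.9]
first_eye 0.86 [325.5 180.6] [595.4 -26.4  91.5]
end_stop 0.93 [374.7 170.9] [ 627.7 -185.   122.2]
end_stop 0.25 [162.3 234.9] [400.2 536.1   2.8]
groove_mid 0.86 [286.3 194.6] [541.7 100.4 116. ]
drawer_left_front 0.68 [330.2 201.4] [527.6 -44.4  79.9]
drawer_right_front 0.86 [371.3 203.1] [ 534.3 -194.9    1.2]
rod_center 0.85 [279.7 194.4] [540.9 121.2 122.6]
rod_center 0.8 [270.  260.5] [324.4 153.   30. ]
rod_center 0.74 [394.6 269.7] [ 304.2 -273.5   32.9]
rod_nose 0.69 [247.5 231.8] [420.2 238.2   1.4]
rod_nose 0.63 [304.4 187.6] [565.4  42.4 122.4]
rod_nose 0.6 [431.5 279.9] [ 269.4 -411.9    2.2]
rod_tail 0.86 [353.8 253.2] [ 356.1 -136.     1. ]
rod_tail 0.73 [253.4 203.1] [510.4 204.8 120.3]
rod_tail 0.67 [299.8 287.8] [235.4  48.7  31.3]
coaster_mid 0.69 [340.8 152.2] [690.9 -74.5 101.6]
scoop_mid 0.93 [279.4 168.4] [630.9 127.6  95. ]
mug_mid 0.68 [443.1 212.3] [ 508.6 -452.3    5.9]
jar_tall_mid 0.76 [453.1 180.1] [ 601.5 -435.6  148.2]
jar_short_
[... 948 characters left out ...]
0.77 [453.  179.9] [ 267.9 -397.3   27.6]
rod_nose 0.62 [283.2 280.8] [429.5 231.5  -0.9]
rod_tail 0.86 [261.1 231.1] [514.1 209.8 105.9]
rod_tail 0.84 [392.  269.5] [223.3  50.3  22.2]
rod_tail 0.7 [390.7 212.6] [ 344.7 -142.6   20.6]
coaster_mid 0.62 [248.3 204.4] [608.3 161.6 115.5]
coaster_mid 0.6 [282.4 162. ] [691.5 -62.9 101.4]
scoop_mid 0.72 [249.4 199.2] [619.6 146.1 118.2]
mug_mid 0.82 [395.2 147.7] [ 490.4 -405.8   61.2]
mug_mid 0.71 [282.3 208.4] [536.2 107.3 102.4]
jar_tall_mid 0.87 [372.4 126.1] [ 600.3 -429.5   97.9]
jar_short_mid 0.84 [157.  284.5] [583.2 478.5  95.5]
tin_mid 0.57 [201.4 357.2] [418.5 508.2   2.1]
1.6 [ 169.5 -627.5  231.3] [ 3.1 -0.   0.3] 0.9992317726194048
```

Run:
```python
import cv2
a=cv2.imread("pics/top0.png")[130:300,150:470]; b=cv2.imread("pics/side0.png")[110:310,190:470]
import numpy as np
a=cv2.resize(a,(800,425),interpolation=cv2.INTER_CUBIC);cv2.imwrite("pics/topc.png",a)
cv2.imwrite("pics/sidec.png",cv2.resize(b,(800,571),interpolation=cv2.INTER_CUBIC))
```

```text
(no output)
```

View pics/topc.png

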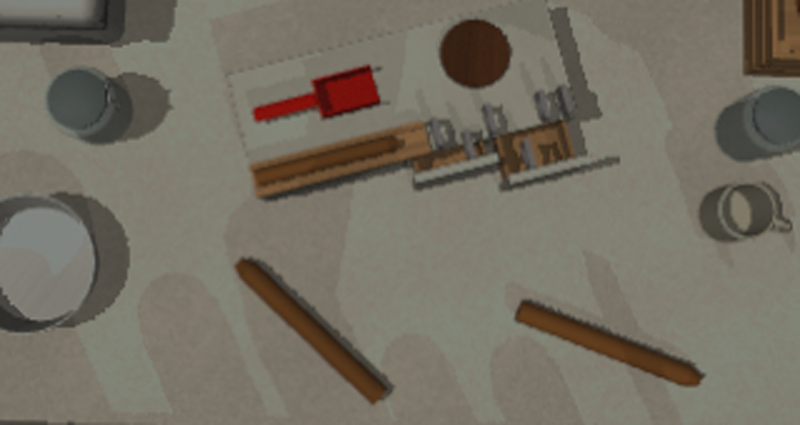

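View pics/sidec.png

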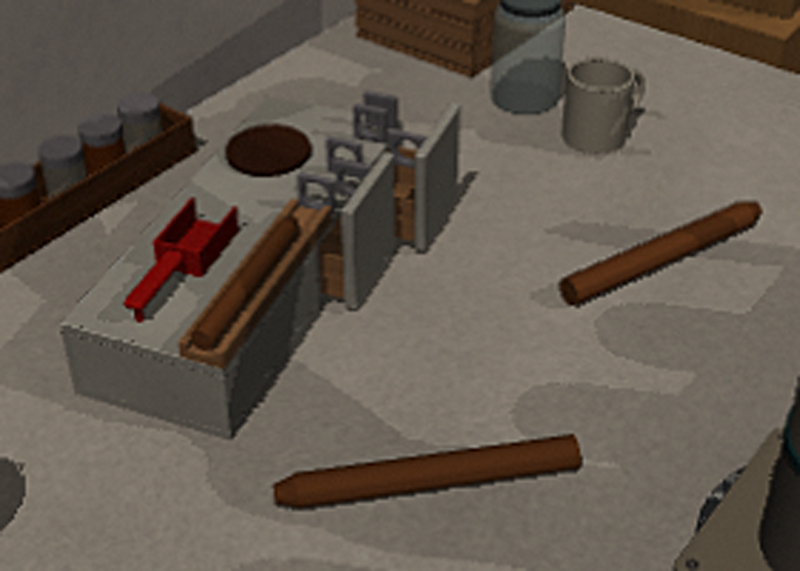

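```bash
cat > fit.py <<'E'
from h import *
from scipy.optimize import least_squares
np.set_printoptions(precision=2,suppress=True)
F={c:robot.grab_frame(c) for c in("top","side")}
K={"first_eye":(0,12,111),"end_stop":(0,-158,111),"groove_mid":(0,142,100)}
guess=np.array([582,-10,0.3])
def W(p,q):
    c,s=np.cos(p[2]),np.sin(p[2]); q=np.array(q,float).reshape(-1,3)
    return np.c_[p[0]+c*q[:,0]-s*q[:,1],p[1]+s*q[:,0]+c*q[:,1],q[:,2]]
obs=[]
for c,f in F.items():
    for n,q in K.items():
        L=[r["position"] for r in robot.landmark_of(n,c)]
        e=proj(f,W(guess,q))[0]
        L=[l for l in L if np.hypot(*(np.array(l)-e))<15]
        if L: obs.append((c,n,q,np.array(min(L,key=lambda l:np.hypot(*(np.array(l)-e))))))
res=lambda p:np.concatenate([proj(F[c],W(p,q))[0]-o for c,n,q,o in obs])
r=least_squares(res,guess,loss="soft_l1",x_scale=[10,10,.05]); p=r.x
print("unit",p); 
for o,e in zip(obs,res(p).reshape(-1,2)): print(o[0],o[1],e)
def toU(X): 
    c,s=np.cos(p[2]),np.sin(p[2]); d=np.asarray(X)[...,:2]-p[:2]
    return np.stack([c*d[...,0]+s*d[...,1],-s*d[...,0]+c*d[...,1],np.asarray(X)[...,2]],-1)
def cloud(f):
    v,u=np.nonzero(f["depth"]>0); n=cv2.undistortPoints(np.c_[u,v].astype(float)[:,None],f["mtx"],np.array(f["dist"]))[:,0]
    d=f["depth"][v,u]; C=np.c_[n*d[:,None],d]; return (C-np.array(f["t"]))@np.array(f["R"])
E
cat > m1.py <<'E'
from fit import *
for c,f in F.items():
    U=toU(cloud(f))
    def sel(x,y,z): return U[(U[:,0]>x[0])&(U[:,0]<x[1])&(U[:,1]>y[0])&(U[:,1]<y[1])&(U[:,2]>z[0])&(U[:,2]<z[1])]
    S=sel((-20,20),(25,265),(115,128))
    if len(S): print(c,"rod n",len(S),"y",np.percentile(S[:,1],[1,99]),"x(y) fit",np.polyfit(S[:,1],S[:,0],1),"ztop",np.percentile(S[:,2],95))
    S=sel((-50,400),(-300,300),(85,95)); print(c,"top plane x,y range",np.percentile(S[:,0],[.5,99.5]),np.percentile(S[:,1],[.5,99.5]))
    for y in range(-190,80,15):
        S=sel((-130,-25),(y-7.5,y+7.5),(105,140))
        if len(S)>3: print(c,"panel y",y,len(S),np.percentile(S[:,0],[10,50,90]),np.percentile(S[:,2],90))
    for n in("rod_nose","rod_tail"):
        for r in robot.landmark_of(n,c):
            print(c,n,round(r["score"],2),toU(at_z(f,r["position"],111)))
    for n in("drawer_left_front","drawer_right_front"):
        for r in robot.landmark_of(n,c):
            print(c,n,round(r["score"],2),toU(at_z(f,r["position"],75)))
E
python3 m1.py
```

```text
unit [591.11 -33.68   0.3 ]
top first_eye [ 0.31 -0.72]
top groove_mid [-1.37  3.  ]
side first_eye [ 0.78 -0.67]
side end_stop [-0.17  1.29]
side groove_mid [-0.48 -2.44]
top rod n 353 y [ 70.17 254.47] x(y) fit [ 0.01 -2.73] ztop 125.99885839770387
top top plane x,y range [-24.24 357.47] [-176.7  259.4]
top panel y -160 20 [-95.63 -90.46 -85.19] 132.80721852500525
top panel y -145 19 [-95.26 -90.56 -85.94] 134.82218481684063
top panel y -130 19 [-95.47 -90.07 -84.55] 133.8996478844761
top panel y -115 20 [-95.36 -90.28 -85.21] 135.57358203110695
top panel y -100 38 [-94.4  -84.43 -51.6 ] 133.30948131451663
top panel y -85 38 [-93.32 -82.32 -49.87] 134.2873300859975
top panel y -70 18 [-94.24 -90.14 -84.67] 133.57345775303273
top panel y -55 17 [-92.63 -84.33 -55.87] 133.87541624223206
top panel y -40 21 [-62.58 -57.79 -52.62] 133.43747605669085
top panel y -25 40 [-61.6  -49.21 -29.08] 134.13149840415576
top panel y -10 23 [-62.21 -57.26 -51.12] 133.4032210463114
top panel y 5 21 [-61.9  -56.97 -51.43] 133.13445228789934
top panel y 20 20 [-61.55 -56.78 -51.67] 132.84623125110312
t
[... 1621 characters left out ...]
7
side panel y 20 29 [-63.42 -62.33 -55.06] 131.7949585788386
side panel y 35 33 [-63.32 -60.94 -27.46] 132.57768269760794
side panel y 50 50 [-62.95 -58.25 -52.08] 132.78606956705806
side panel y 65 13 [-61.88 -54.29 -26.14] 130.6074168731023
side rod_nose 0.87 [-126.03  400.72  111.  ]
side rod_nose 0.83 [-419.87 -117.73  111.  ]
side rod_nose 0.68 [  5.63  56.05 111.  ]
side rod_nose 0.48 [  -0.44 -162.69  111.  ]
side rod_tail 0.86 [ -0.12 255.04 111.  ]
side rod_tail 0.86 [-282.49   74.54  111.  ]
side rod_tail 0.77 [-334.17  256.94  111.  ]
side rod_tail 0.35 [-87.26  45.6  111.  ]
side drawer_left_front 0.74 [-56.08 -13.39  75.  ]
side drawer_right_front 0.63 [ -98.95 -100.36   75.  ]
```

```bash
cat > plan.py <<'E'
import numpy as np
from scipy.spatial.transform import Rotation as Ro
from station import robot
np.set_printoptions(precision=4,suppress=True)
P=np.array([588.5,-33,0.286])
def W(q):
    c,s=np.cos(P[2]),np.sin(P[2]); return np.array([P[0]+c*q[0]-s*q[1],P[1]+s*q[0]+c*q[1],q[2]])
def go(*qs):
    s=robot.read_state(); R=Ro.from_euler("xyz",s["eef_rot"]); t=np.array(s["tcp_pos"])
    c,sn=np.cos(P[2]),np.sin(P[2]);d=t-[P[0],P[1],0]
    print("t",s["time_s"],"rot",s["eef_rot"],"unit pos",c*d[0]+sn*d[1],-sn*d[0]+c*d[1],t[2],"F",s["force"],"open",s["opening"])
    for q in qs: print(q,W(q),"->",R.inv().apply(W(q)-t)/1000,"turn",-(P[2]-s["eef_rot"][2]))
E
python3 - <<'E'
from plan import *
go((-130,-117,231),(-130,-117,75))
E
```

```text
t 2.4 rot [ 3.1415 -0.      0.2638] unit pos -569.6816551615201 -452.1864898534645 231.34550059131217 F [-0.0504  0.7017 -0.2127] open 0.9970543717902007
(-130, -117, 231) [ 496.7883 -181.9227  231.    ] -> [ 0.4321 -0.3449  0.0003] turn -0.022174812090309082
(-130, -117, 75) [ 496.7883 -181.9227   75.    ] -> [ 0.4321 -0.3449  0.1563] turn -0.022174812090309082
```

Call:
apply_moves --series '[[[0.03,-0.024,0,-0.022,0],[0.06,-0.048,0,-0.022,0],[0.09,-0.072,0,-0.022,0],[0.12,-0.096,0,-0.022,0],[0.15,-0.12,0,-0.022,0],[0.18,-0.144,0,-0.022,0],[0.21,-0.168,0,-0.022,0],[0.24,-0.192,0,-0.022,0],[0.27,-0.216,0,-0.022,0],[0.3,-0.24,0,-0.022,0],[0.33,-0.264,0,-0.022,0],[0.36,-0.288,0,-0.022,0]]]'

```text
time_s: 3.4
tcp_pos: [442.9, -254.0, 231.6]
eef_rot: [3.141, -0.0, 0.286]
force: [1.0, -0.5, -0.2]
opening: 0.001
```

Run:
```python
from plan import *
go((-130,-117,231),(-130,-117,75))
```

```text
t 3.4 rot [ 3.1411 -0.0005  0.2857] unit pos -202.0362083066812 -170.99724744135355 231.63534936557573 F [ 1.0031 -0.493  -0.2437] open 0.000948933654099839
(-130, -117, 231) [ 496.7883 -181.9227  231.    ] -> [ 0.072  -0.054   0.0006] turn -0.0003355170047551481
(-130, -117, 75) [ 496.7883 -181.9227   75.    ] -> [ 0.0719 -0.0541  0.1566] turn -0.0003355170047551481
```

Call:
apply_moves --series '[[[0.024,-0.018,0.01,0,0],[0.048,-0.036,0.03,0,0],[0.064,-0.05,0.06,0,0],[0.07,-0.054,0.095,0,0],[0.07,-0.054,0.13,0,0],[0.07,-0.054,0.154,0,0],[0.07,-0.054,0.156,0,0],[0.07,-0.054,0.156,0,0]]]'

```text
time_s: 4.07
tcp_pos: [493.1, -183.9, 74.4]
eef_rot: [-3.14, 0.002, 0.286]
force: [-0.6, -0.1, 0.5]
opening: -0.002
```

Run:
```python
from plan import *
go((-105,-117,75),(-50,-117,75),(-43,-117,75))
from h import *
f=robot.grab_frame("side"); cv2.imwrite("pics/s1.png",cv2.resize(f["pixels"][90:270,200:460],(780,540),interpolation=cv2.INTER_CUBIC))
```

```text
t 4.0667 rot [-3.1401  0.0023  0.2858] unit pos -134.04336067426743 -117.8343296064811 74.44936198475557 F [-0.6126 -0.0502  0.491 ] open -0.0022835332865965485
(-105, -117, 75) [ 520.7728 -174.8697   75.    ] -> [ 0.029  -0.0008 -0.0006] turn -0.00023352632125733797
(-50, -117, 75) [ 573.5387 -159.3533   75.    ] -> [ 0.084  -0.0009 -0.0007] turn -0.00023352632125733797
(-43, -117, 75) [ 580.2543 -157.3785   75.    ] -> [ 0.091  -0.0009 -0.0008] turn -0.00023352632125733797
```

View pics/s1.png

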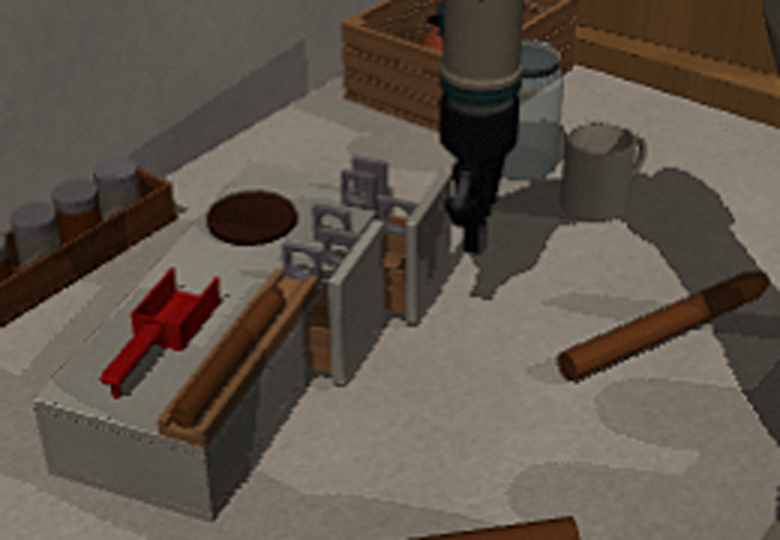

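Call:
apply_moves --series '[[[0.015,-0.001,0,0,0],[0.03,-0.001,0,0,0],[0.045,-0.001,0,0,0],[0.06,-0.001,0,0,0],[0.072,-0.001,0,0,0],[0.08,-0.001,0,0,0],[0.084,-0.001,0,0,0],[0.084,-0.001,0,0,0]]]'

```text
time_s: 4.78
tcp_pos: [575.8, -159.5, 76.8]
eef_rot: [3.14, -0.003, 0.286]
force: [0.1, -0.9, 0.4]
opening: -0.003
```

Run:
```python
from plan import *
go((-43,-117,75))
```

```text
t 4.7833 rot [ 3.1402 -0.003   0.286 ] unit pos -47.8469912503227 -117.77574107671339 76.7733698350104 F [ 0.1103 -0.8552  0.3879] open -0.0034925732155928558
(-43, -117, 75) [ 580.2543 -157.3785   75.    ] -> [ 0.0048 -0.0008  0.0018] turn 1.4504645303559105e-05
```

Call:
apply_moves --series '[[[0.002,0,0,0,0],[0.003,0,0,0,0],[0.004,0,0,0,0],[0.004,0,0,0,0]]]'

```text
time_s: 5.12
tcp_pos: [575.9, -159.1, 75.1]
eef_rot: [-3.141, 0.004, 0.285]
force: [-4.0, -1.5, 2.5]
opening: 0.001
```

```bash
python3 - <<'E'
from plan import *
go((-43,-117,75))
E
python3 m1.py | grep -E "unit|panel"
```

```text
t 5.1167 rot [-3.1408  0.0036  0.2848] unit pos -47.60945152265291 -117.390254372689 75.13183829019341 F [-4.0345 -1.5438  2.4901] open 0.0013594430059689357
(-43, -117, 75) [ 580.2543 -157.3785   75.    ] -> [ 0.0046 -0.0004  0.0001] turn -0.001180244067506775
unit [590.9  -34.56   0.34]
top panel y -85 19 [-65.31 -34.45 -28.51] 136.15102118914197
top panel y -70 13 [-35.42 -31.41 -28.61] 134.88292977929981
top panel y -55 12 [-53.4  -32.27 -25.55] 132.32220843423133
top panel y -40 20 [-63.72 -58.79 -53.21] 134.01599363729957
top panel y -25 34 [-62.94 -53.84 -31.36] 134.01389822728964
top panel y -10 30 [-61.59 -54.44 -35.17] 132.72700703302056
top panel y 5 21 [-61.18 -56.51 -51.35] 133.1948309656407
top panel y 20 23 [-60.78 -56.51 -49.78] 131.71766309817238
top panel y 35 18 [-59.59 -54.71 -49.36] 133.97912316603276
top panel y 50 22 [-58.88 -54.91 -49.14] 134.96309600437635
top panel y 65 6 [-56.73 -52.32 -49.58] 132.21561470790343
side panel y -145 5 [-66.25 -66.1  -65.43] 134.88593475447914
side panel y -115 10 [-69.42 -66.58 -65.35] 127.80983854583924
side panel y -100 33 [-67.6  -63.69 -43.38] 134.06315219050285
side panel y -85 33 [-66.55 -45.63 -33.52] 132.8160896426162
side panel y -70 33 [-60.51 -40.45 -32.85] 137.88833695086524
side panel y -55 39 [-40.24 -34.6  -26.41] 132.07871608591304
side panel y -40 24 [-65.78 -64.4  -57.68] 132.28764921609329
side panel y -25 45 [-64.19 -58.25 -31.31] 132.9875976651165
side panel y -10 41 [-63.45 -59.37 -39.02] 132.50864449825661
side panel y 5 27 [-62.94 -61.93 -54.07] 132.52056803396204
side panel y 20 28 [-61.88 -61.2  -55.01] 132.3981647246318
side panel y 35 29 [-61.53 -60.08 -45.05] 132.34444734748502
side panel y 50 38 [-61.01 -59.08 -51.71] 133.72551565458215
side panel y 65 26 [-59.09 -53.67 -50.  ] 129.40204776139691
```

Call:
apply_moves --series '[[[0.003,0,0,0,0],[0.005,0,0,0,0],[0.006,0,0,0,0],[0.006,0,0,0,0]]]'

```text
time_s: 6.25
tcp_pos: [575.4, -158.8, 73.8]
eef_rot: [-3.138, 0.015, 0.284]
force: [-15.3, -3.8, 4.6]
opening: 0.001
```

Call:
apply_moves --series '[[[-0.03,0,0,0,0],[-0.06,0,0,0,0],[-0.072,-0.03,0,0,0],[-0.072,-0.06,0,0,0],[-0.072,-0.09,0,0,0],[-0.072,-0.115,0,0,0],[-0.06,-0.115,0,0,0],[-0.045,-0.115,0,0,0],[-0.03,-0.115,0,0,0],[-0.018,-0.115,0,0,0],[-0.01,-0.115,0,0,0],[-0.01,-0.115,0,0,0]]]'

```text
time_s: 7.25
tcp_pos: [543.3, -48.4, 75.3]
eef_rot: [3.141, -0.002, 0.287]
force: [1.3, 0.2, 0.2]
opening: 0.001
```

Call:
apply_moves --series '[[[0.003,0,0,0,0],[0.006,0,0,0,0],[0.009,0,0,0,0],[0.01,0,0,0,0],[0.01,0,0,0,0]]]'

```text
time_s: 7.67
tcp_pos: [543.0, -48.4, 74.0]
eef_rot: [-3.139, 0.015, 0.284]
force: [-14.2, -3.5, 4.2]
opening: 0.001
```

Run:
```python
from plan import *
go((-110,0,75))
```

```text
t 7.6667 rot [-3.1386  0.0155  0.2839] unit pos -47.98707802126894 -1.9709145065318445 74.03878896176872 F [-14.2296  -3.5205   4.1726] open 0.0007749003874241063
(-110, 0, 75) [482.9682 -64.0329  75.    ] -> [-0.062  -0.0018  0.    ] turn -0.0021147448893447662
```

Call:
apply_moves --series '[[[-0.03,0,0,0,0],[-0.055,0,0,0,0],[-0.06,0,-0.035,0,0],[-0.06,0,-0.07,0,0],[-0.06,-0.02,-0.1,0,0],[-0.05,-0.05,-0.12,0,0],[-0.035,-0.085,-0.125,0,0],[-0.02,-0.12,-0.125,0,0],[0,-0.155,-0.125,0,0],[0.015,-0.19,-0.125,0,0],[0.03,-0.225,-0.125,0,0],[0.038,-0.26,-0.125,0,0]]]'

```text
time_s: 8.67
tcp_pos: [515.8, 216.2, 200.7]
eef_rot: [-3.141, -0.003, 0.285]
force: [0.8, 0.3, -0.4]
opening: -0.006
```

Call:
apply_moves --series '[[[0,-0.034,0,0,0],[0,-0.034,0,0,0],[0,-0.034,0,0,0]]]'

```text
time_s: 8.92
tcp_pos: [503.9, 249.2, 200.2]
eef_rot: [-3.14, -0.0, 0.291]
force: [1.0, -0.9, 0.3]
opening: -0.001
```

```bash
sed -i 's/^print("unit.*/p=np.array([588.5,-33,0.286])/; s/^for o,e in zip.*//' fit.py; python3 m1.py | grep -vE "rod_n|rod_t"
python3 - <<'E'
from plan import *
go((0,290,112))
from h import *
f=robot.grab_frame("top"); cv2.imwrite("pics/t2.png",cv2.resize(f["pixels"][130:260,220:420],(800,520),interpolation=cv2.INTER_CUBIC))
E
```

```text
top rod n 361 y [ 69.07 253.64] x(y) fit [ 0.01 -1.29] ztop 125.68339160749771
top top plane x,y range [-23.51 362.78] [-177.71  258.69]
top panel y -175 4 [-33.86 -32.5  -28.67] 132.08571491299622
top panel y -160 17 [-33.75 -30.16 -26.58] 133.81581687253484
top panel y -145 16 [-33.74 -32.1  -26.93] 133.45780412676618
top panel y -130 16 [-33.66 -30.53 -25.91] 134.189840615894
top panel y -115 16 [-34.07 -30.78 -27.  ] 133.4681504197453
top panel y -100 16 [-33.69 -30.08 -25.43] 134.14630205108156
top panel y -85 17 [-33.58 -30.85 -27.36] 133.16092700068026
top panel y -70 15 [-33.62 -30.57 -27.14] 135.20754775083208
top panel y -55 12 [-33.66 -30.49 -26.8 ] 132.12202778605908
top panel y -40 16 [-33.63 -31.04 -26.59] 134.69871764493092
top panel y -25 17 [-33.35 -31.2  -27.33] 133.55633329849175
top panel y -10 16 [-33.8  -30.76 -25.97] 132.35679992036017
top panel y 5 16 [-33.65 -30.52 -26.71] 134.8376024796729
top panel y 20 17 [-33.79 -30.69 -26.79] 134.34259968488666
top panel y 35 18 [-33.51 -31.42 -27.02] 135.70489087334457
top panel y 50 17 [-33.6  -29.82 -25.99] 132.424166
[... 891 characters left out ...]
[-35.47 -34.54 -27.37] 132.24719953680844
side panel y 5 25 [-35.21 -33.88 -28.52] 132.58958377862658
side panel y 20 27 [-35.47 -34.06 -27.66] 132.29319849833735
side panel y 35 29 [-35.65 -34.14 -29.75] 132.75035519491962
side panel y 50 45 [-34.99 -32.02 -26.72] 132.64996895626274
side drawer_left_front 0.6 [-31.06  -8.96  75.  ]
side drawer_right_front 0.9 [ -28.49 -110.55   75.  ]
side drawer_right_front 0.21 [ 13.86 111.82  75.  ]
t 9.7167 rot [-3.1416 -0.      0.2858] unit pos -1.2755488091619895 291.73382632881703 200.30239448308285 F [ 0.6169 -0.7079  0.1644] open -0.0006827565160141014
(0, 290, 112) [506.6861 245.2202 112.    ] -> [0.0013 0.0017 0.0883] turn -0.00022728109775077554
```

View pics/t2.png

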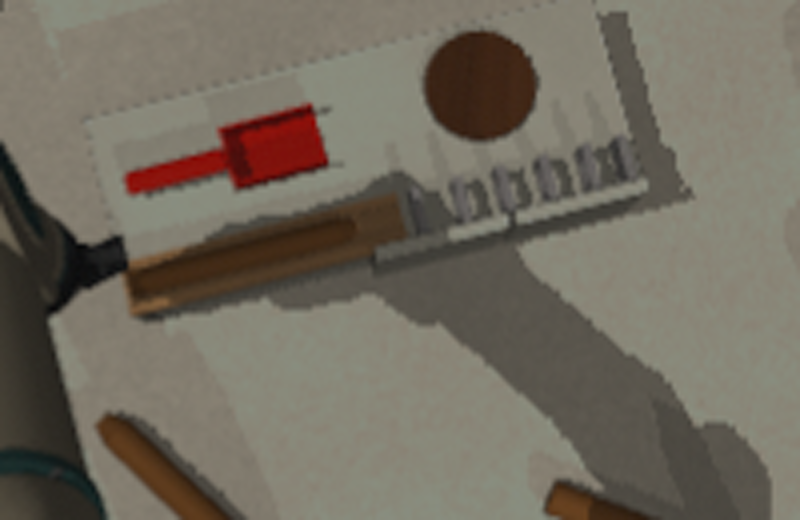

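Call:
apply_moves --series '[[[0,0,0.03,0,0],[0,0,0.06,0,0],[0,0,0.082,0,0],[0,0,0.088,0,0],[0,0.006,0.088,0,0],[0,0.012,0.088,0,0],[0,0.018,0.088,0,0],[0,0.026,0.088,0,0],[0,0.034,0.088,0,0],[0,0.042,0.088,0,0],[0,0.05,0.088,0,0],[0,0.055,0.088,0,0]]]'

```text
time_s: 10.77
tcp_pos: [521.5, 193.4, 113.3]
eef_rot: [-3.141, -0.002, 0.285]
force: [-0.9, 2.5, 5.7]
opening: 0.002
```

```bash
python3 m1.py | grep -E "rod n"
python3 - <<'E'
from plan import *
go((0,46,112))
from h import *
f=robot.grab_frame("side"); cv2.imwrite("pics/s3.png",cv2.resize(f["pixels"][130:290,210:390],(788,700))[:600])
E
```

```text
top rod n 291 y [ 40.11 205.98] x(y) fit [-0.01  0.49] ztop 125.87631794015581
side rod n 344 y [ 40.15 246.74] x(y) fit [-0.01 -3.41] ztop 124.87929956348427
t 11.5667 rot [3.1415 0.0001 0.2859] unit pos -1.3215523156407514 236.72629136839203 112.27965365907109 F [-0.0283  0.0334  0.0256] open -0.002547055323196053
(0, 46, 112) [575.5226  11.1315 112.    ] -> [0.0013 0.1907 0.0003] turn -0.00012114237498911384
```

View pics/s3.png

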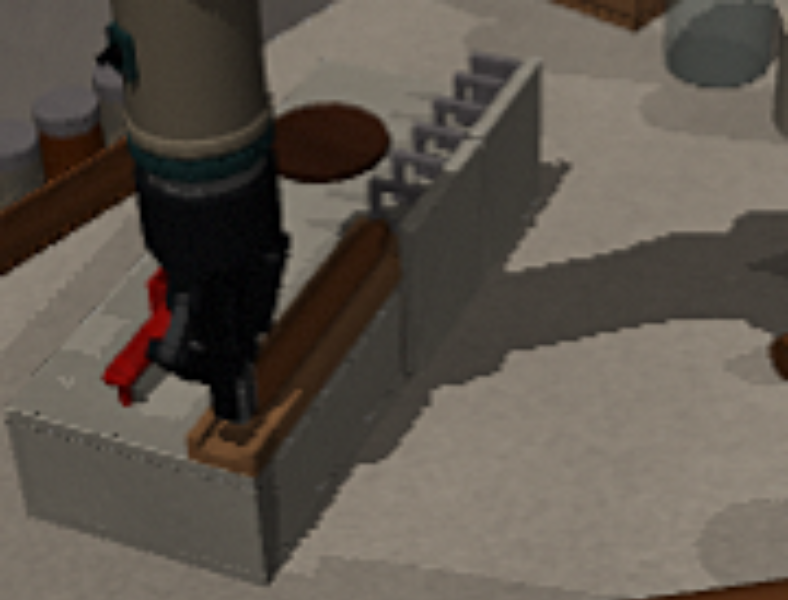

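Call:
apply_moves --series '[[[0.001,0.008,0,0,0],[0.001,0.016,0,0,0],[0.001,0.024,0,0,0],[0.001,0.032,0,0,0],[0.001,0.04,0,0,0],[0.001,0.048,0,0,0],[0.001,0.056,0,0,0],[0.001,0.064,0,0,0],[0.001,0.072,0,0,0],[0.001,0.08,0,0,0],[0.001,0.088,0,0,0],[0.001,0.095,0,0,0]]]'

```text
time_s: 12.62
tcp_pos: [548.5, 101.9, 112.3]
eef_rot: [3.141, -0.0, 0.285]
force: [0.7, -0.0, 0.7]
opening: 0.0
```

Run:
```python
from plan import *
go((0,46,112))
from h import *
f=robot.grab_frame("side"); cv2.imwrite("pics/s4.png",cv2.resize(f["pixels"][130:270,240:390],(640,597),interpolation=cv2.INTER_CUBIC))
```

```text
t 12.6167 rot [ 3.1414 -0.      0.2854] unit pos -0.34682776703958496 140.7035584792253 112.32388494089442 F [ 0.7322 -0.0471  0.6772] open 0.00036949557236859557
(0, 46, 112) [575.5226  11.1315 112.    ] -> [0.0004 0.0947 0.0003] turn -0.0005731449900343022
```

View pics/s4.png

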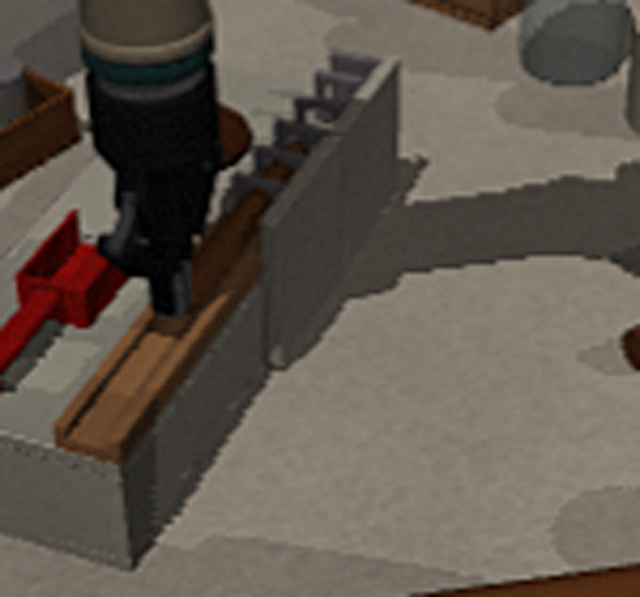

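Rod has entered the first eyes (brown seen through two eyes). Continuing; about 97 mm left.

Call:
apply_moves --series '[[[0,0.008,0,0,0],[0,0.016,0,0,0],[0,0.024,0,0,0],[0,0.032,0,0,0],[0,0.04,0,0,0],[0,0.048,0,0,0],[0,0.056,0,0,0],[0,0.064,0,0,0],[0,0.072,0,0,0],[0,0.08,0,0,0],[0,0.086,0,0,0],[0,0.09,0,0,0]]]'

```text
time_s: 13.67
tcp_pos: [573.8, 15.1, 112.2]
eef_rot: [3.141, 0.0, 0.285]
force: [-0.5, 0.5, 0.5]
opening: -0.001
```

Call:
apply_moves --series '[[[0,0.002,0,0,0],[0,0.004,0,0,0],[0,0.005,0,0,0],[0,0.006,0,0,0],[0,0.007,0,0,0],[0,0.007,0,0,0]]]'

```text
time_s: 14.17
tcp_pos: [575.5, 9.8, 112.3]
eef_rot: [3.142, 0.0, 0.286]
force: [-0.1, 0.1, -0.4]
opening: 0.001
```

Run:
```python
from plan import *
go((0,43,112))
```

```text
t 14.1667 rot [3.1415 0.0001 0.2859] unit pos -0.3619926012318917 44.701662223789505 112.28697082583695 F [-0.1454  0.0902 -0.3816] open 0.001274569598799391
(0, 43, 112) [576.369    8.2533 112.    ] -> [0.0004 0.0017 0.0003] turn -6.609475059166092e-05
```

Creep until the force rises.

Call:
apply_moves --series '[[[0,0.001,0,0,0],[0,0.002,0,0,0],[0,0.003,0,0,0],[0,0.004,0,0,0],[0,0.004,0,0,0]]]'

```text
time_s: 14.58
tcp_pos: [575.9, 8.7, 112.1]
eef_rot: [-3.138, 0.001, 0.287]
force: [-2.1, 5.1, 0.0]
opening: -0.004
```

Call:
apply_moves --series '[[[0,0.001,0,0,0],[0,0.002,0,0,0],[0,0.003,0,0,0],[0,0.003,0,0,0],[0,0.003,0,0,0]]]'

```text
time_s: 15.0
tcp_pos: [576.0, 8.5, 112.1]
eef_rot: [-3.135, 0.001, 0.289]
force: [-3.2, 11.2, 2.1]
opening: -0.004
```

Run:
```python
from plan import *
go((0,43,112))
```

```text
t 15.0 rot [-3.1351  0.0013  0.2893] unit pos -0.296669615772192 43.31261997775294 112.08927753139356 F [-3.2179 11.1968  2.0525] open -0.0038034378624262027
(0, 43, 112) [576.369    8.2533 112.    ] -> [0.0003 0.0003 0.0001] turn 0.00332700896181809
```

Call:
apply_moves --series '[[[0,-0.015,0,0,0],[0,-0.03,0,0,0],[0,-0.04,-0.02,0,0],[0,-0.04,-0.05,0,0],[0,-0.05,-0.085,0,0],[-0.02,-0.07,-0.11,0,0],[-0.045,-0.095,-0.12,0,0],[-0.07,-0.12,-0.12,0,0],[-0.09,-0.145,-0.12,0,0],[-0.09,-0.17,-0.12,0,0],[-0.09,-0.18,-0.12,0,0],[-0.09,-0.18,-0.12,0,0]]]'

```text
time_s: 16.0
tcp_pos: [440.5, 152.8, 232.8]
eef_rot: [-3.141, -0.002, 0.29]
force: [0.1, 0.3, 0.4]
opening: -0.0
```

```bash
cat > m2.py <<'E'
from fit import *
for c,f in F.items():
    U=toU(cloud(f)); S=U[(abs(U[:,0])<9)&(U[:,1]>15)&(U[:,1]<90)&(U[:,2]>113)&(U[:,2]<130)]
    print(c,"rod behind eye: n",len(S),"y",np.percentile(S[:,1],[5,95]),"ztop",np.percentile(S[:,2],90))
    S=U[(U[:,0]<-20)&(U[:,0]>-60)&(U[:,1]>-170)&(U[:,1]<50)&(U[:,2]>110)&(U[:,2]<140)]
    for a,b in((-170,-60),(-52,50)): 
        T=S[(S[:,1]>a)&(S[:,1]<b)]; print(" panel x",np.percentile(T[:,0],[5,50]))
    for n in("rod_tail","rod_nose"):
        for r in robot.landmark_of(n,c): print("  ",n,round(r["score"],2),toU(at_z(f,r["position"],111)))
print(robot.read_state()["force"],robot.read_state()["time_s"])
a=cv2.resize(F["side"]["pixels"][130:250,240:390],(750,600),interpolation=cv2.INTER_CUBIC); cv2.imwrite("pics/s5.png",a)
b=cv2.resize(F["top"]["pixels"][130:230,230:400],(800,470),interpolation=cv2.INTER_CUBIC); cv2.imwrite("pics/t5.png",b)
E
python3 m2.py
```

```text
top rod behind eye: n 29 y [17.07 32.27] ztop 126.21477620607187
 panel x [-33.81 -28.78]
 panel x [-33.76 -28.66]
   rod_tail 0.79 [-250.8   -31.44  111.  ]
   rod_tail 0.76 [ -2.89  24.18 111.  ]
   rod_tail 0.75 [-313.39  163.52  111.  ]
   rod_nose 0.66 [-399.92 -243.63  111.  ]
   rod_nose 0.55 [ -16.11 -144.21  111.  ]Traceback (most recent call last):
  File "m2.py", line 4, in <module>
    print(c,"rod behind eye: n",len(S),"y",np.percentile(S[:,1],[5,95]),"ztop",np.percentile(S[:,2],90))
                                           ~~~~~~~~~~~~~^^^^^^^^^^^^^^^
    return _quantile_unchecked(
        a, q, axis, out, overwrite_input, method, keepdims, weights)
    return _ureduce(a,
                    func=_quantile_ureduce_func,
    ...<5 lines>...
                    overwrite_input=overwrite_input,
                    method=method)
    r = func(a, **kwargs)
    result = _quantile(arr,
                       quantiles=q,
    ...<2 lines>...
                       out=out,
                       weights=wgt)
    slices_having_nans = np.isnan(arr[-1, ...])
                                  ~~~^^^^^^^^^
IndexError: index -1 is out of bounds for axis 0 with size 0
```

Call:
apply_moves --series '[[[0,0.03,-0.02,0,0],[-0.005,0.065,-0.02,0,0],[-0.01,0.1,-0.02,0,0],[-0.01,0.135,-0.02,0,0],[-0.01,0.17,-0.02,0,0],[-0.01,0.205,-0.02,0,0],[-0.02,0.24,-0.02,0,0],[-0.04,0.275,-0.02,0,0],[-0.06,0.31,-0.02,0,0],[-0.08,0.345,-0.02,0,0],[-0.1,0.38,-0.02,0,0],[-0.1,0.38,-0.02,0,0]]]'

```text
time_s: 17.5
tcp_pos: [448.0, -252.5, 252.5]
eef_rot: [3.136, 0.003, 0.273]
force: [-0.4, -0.7, -0.4]
opening: 0.004
```

```bash
python3 m2.py
```

```text
top rod behind eye: n 28 y [17.31 31.64] ztop 123.15439940038668
 panel x [-34.01 -28.99]
 panel x [-33.68 -28.8 ]
   rod_tail 0.93 [-246.8   -25.15  111.  ]
   rod_tail 0.79 [-303.26  169.76  111.  ]
   rod_tail 0.75 [ -9.7   20.25 111.  ]
   rod_nose 0.8 [-92.75 289.78 111.  ]
side rod behind eye: n 33 y [16.36 32.65] ztop 124.09040689716043
 panel x [-36.07 -33.29]
 panel x [-35.73 -33.79]
   rod_tail 0.71 [-336.8   254.95  111.  ]
   rod_tail 0.68 [  5.34  25.1  111.  ]
   rod_tail 0.31 [  1.25   1.91 111.  ]
   rod_nose 0.94 [-418.09 -128.32  111.  ]
   rod_nose 0.9 [-136.53  393.96  111.  ]
   rod_nose 0.59 [   3.28 -177.52  111.  ]
[0.12 0.68 0.18] 18.1
```

View pics/s5.png

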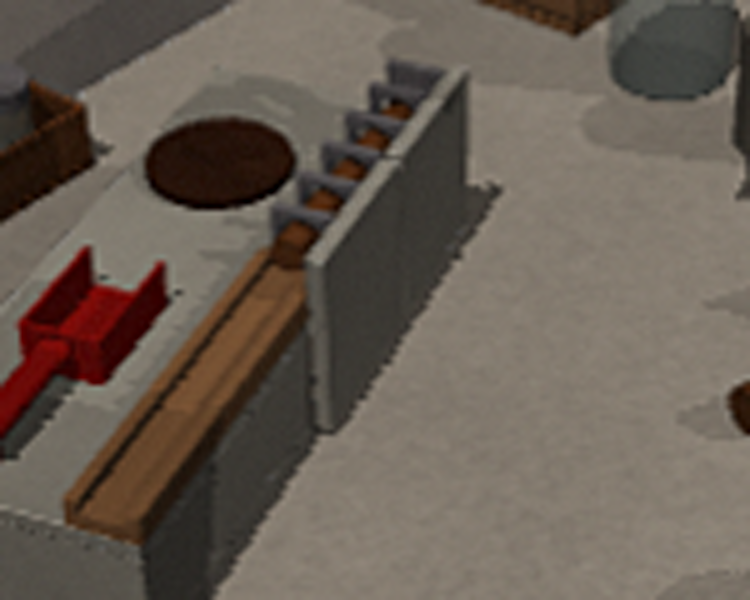

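View pics/t5.png

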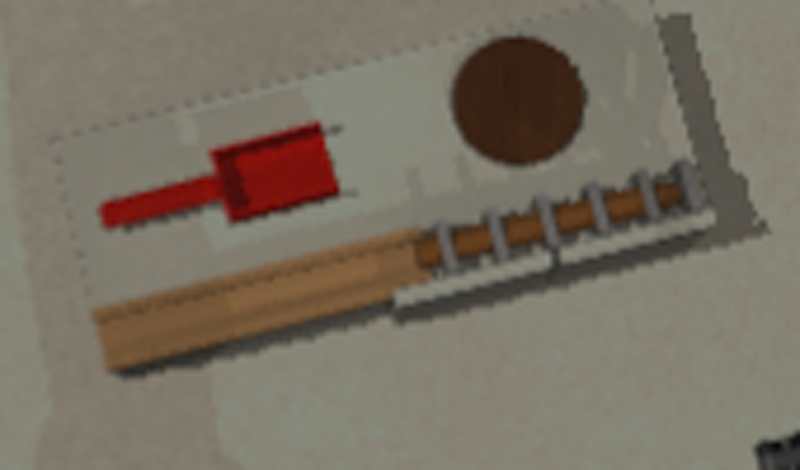

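The rod runs through all five eyes up to the stop plate (about pixel 690,185 in the top crop). The tail is at y ≈ 32, both panels are flush, and the bystanders haven't moved.

```bash
python3 -c "
from station import robot
print(robot.sign_off())"
```

```text
the job is handed in; nothing more can be done
None
```

Both drawers are shut, and the rod from the groove is through all five eyes with its nose against the end stop. I handed the job in at about 18 s of the 61 s allowed.

- **Drawers:** I pushed the right one, then the left one, with the closed fingers until each stopped hard at about 15 N. Both ended at the same depth. The depth images put both front faces within a few mm of the shut position (x = -32 mm): about -34 mm from the top camera and -36 mm from the side camera.
- **Rod:** I pushed it by the tail until it met resistance, about 11 N. The last pictures show it through all five eyes and up to the stop plate. The depth images put the tail at y ≈ 32 mm, which is where it should be.
- **Bystanders:** The scoop, coaster, jar and loose rods look unmoved in the pictures I viewed. I did not re-measure any of them, and the mug, tin and other jar were not in my last crops.
- **Robot:** The arm is clear of everything, with no contact force.

**Checks that disagreed:** The landmark network put the rod's tail at y ≈ 20–25 mm, against 32 mm from depth and contact. Its nose reports were scattered, because the nose is hidden among the eye plates. An early fit of the unit's heading also drifted when the arm blocked the view, so I fixed the pose at the value the depth data supported.

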